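# Find the drilled end of a necklace-stand foot and hold it hole-up

## Robot

A 6-joint arm with a two-finger parallel gripper is mounted at the origin on the work surface. World frame = base frame: x ahead of the robot, y to its left, z up, the work surface at z = 0. Lengths are in m, angles in rad, forces in N, time in s.
With the tool pointing down it reaches from about 0.375 to 0.975 m from the base axis. Payload 3.8 kg.
Tool frame: the origin (TCP) lies midway between the tips of the shut fingers; the grasp point (between the pads) lies bot.grip_depth behind it (bot.grip_depth is the distance from the TCP to the grasp point, in m); z points along the fingers, y is the line along which they close (so a half turn about z gives the same grasp; the last joint's range is limited). The gripper opens to 85 mm and grips with 20 to 120 N. Pads are 22 mm wide; open, the fingers measure 114 mm over their backs; the gripper's body (76 mm by 85 mm) begins 54 mm behind the grasp point. The pads swing forward as they close: fully open they stand 13 mm farther back than shut.
Start: joints at [-1.343, 0.264, 1.604, -0, 1.274, -0.037], TCP at [0.177, -0.651, 0.231] pointing down, gripper open.
Joint ranges: [-2.63, 2.63], [-0.94, 2.18], [0.31, 2.57], [-1.31, 4.45], [0, 2.66], [-2.55, 2.55]. Speed limits (rad/s): [2.57, 2.57, 3.14, 3.14, 3.14, 3.14].

## Interface

Orientations are given as a rotation vector (axis times angle).
In Python, from cell import bot gives the robot as it stands. The module is installed in compiled form; this text tells all that it offers.
- The arm moves only by the tool drive_tool, never from a script. Its arguments are lists of equal length, an entry for each row: "delta_pos": the shift along the tool's x, y, z in m, a list of three; "spin": the turn about the tool's z in degrees. A call has 1 to 8 rows; each row shifts and turns the commanded pose from where the row before left it, along the tool's axes as they then stand; what a row does not reach is not made up. A row lasts 1/10 s, in which the tool goes at most 50 mm and 8.59 degrees, less where a joint would pass 70% of its speed; a pose out of reach is approached as far as the arm can. A call with a gripper value outside its range is refused whole. "jaw" is the closure, from 0 (fully open) to 1 (shut), set as the call begins (left out, the last holds). The fingers move at their own pace and stop on an object; "force" is the grip in N (left out, the last holds). Time passes only in rows, so rows that do not move let the fingers close. It gives the time, the measured TCP pose, the force, the opening and the grip force at its end, in the units of the state.
- bot.observe(): the state, without advancing time (a new reading comes with each control period).
- bot.get_image(name): name is "scene" or "top"; returns the picture (480x640x3 uint8, red, green, blue); there is no depth.
- bot.camera_info(name): a dict with "fx", "fy", "cx", "cy" (pixels), "T" (4x4, takes a point from camera to world coordinates). Camera axes: x right, y down, z forward; pixel columns grow to the right and rows downward; lengths in m; the calibration is good to about 2 mm. A picture is of the moment at which its call begins. camera_info takes no time and is no camera call.
- bot.job_done(): hands the job in; it is judged then, once.
Trained networks look in the newest picture that a camera, given by its name, has taken for a name from the list of things; names that differ only in an ending like _2 or _b are one class to them, and where a whole thing is asked for, a point or a joint stands for the part that bears it (a point fixed in the world has none). Each returns a list of dicts, best first, with "score" (0 to 1); they miss things now and then, are a little off and sometimes report something else, mostly with a low value. They report only what shows in the picture. A call takes as long as a camera call. They do not tell look-alikes from the thing itself.
- bot.search_frame(camera, query): "extent" ([left, top, right, bottom] in pixels, round what is visible of it).
- bot.regions_of(camera, query): "mask" (480x640 bool, what is visible of it) and "extent" ([left, top, right, bottom] in pixels, round what is visible of it).
The state is a dict: "t": time; "joints": joint angles; "dq": joint speeds; "effort": joint torques, N m; "tool_pos": TCP position; "tcp_rot": TCP orientation; "ft_force": force on the tool from outside, world axes, zero at the start; "wrist_torque": the same for the moment, N m; "grip_width": opening from 0.0 (shut) to 1.0 (fully open); "finger_force": force on a finger pad.
Only numpy, scipy, OpenCV 4.12 (cv2) and the standard library are available. Lean on these libraries where they do the work, as an engineer would, in place of code of your own. Each camera call takes 0.05 s, during which the arm holds its last target. There are 200 camera calls.

## Task

Draw the wooden foot lying in the bay marked with the pink heart out from under the ledge of the display stand; leave the other foot in its bay and everything else on the stall where it is. Only one of its ends is drilled, and it may be either one: find the hole by looking or by trying an end on the rack's level peg. Finish while holding the foot still and upright in the gripper, hole facing up, about 20 cm above the table, touching nothing but the gripper.

Things in the scene. Friction and masses are not known exactly. Their poses are not given: they have to be found in the camera images.
- foot_a_center (a point): centre of a loose square brown wooden foot, 44 x 44 x 84 mm, about 0.12 kg, lying with its length along its own x, level, in a bay; at first about 46 mm sticks out from under the ledge. ONE 44 mm end face has a central round blind hole, 22 mm wide, 28 mm deep; the other is plain. It may be the +x or the -x end (the two feet differ in this): look or feel.
- foot_b_center (a point): centre of a loose square brown wooden foot, 44 x 44 x 84 mm, about 0.12 kg, lying with its length along its own x, level, in a bay; at first about 46 mm sticks out from under the ledge. ONE 44 mm end face has a central round blind hole, 22 mm wide, 28 mm deep; the other is plain. It may be the +x or the -x end (the two feet differ in this): look or feel.
- foot_a: the same foot as foot_a_center; origin at the middle of its lying underside, 22 mm below the centre.
- foot_b: the same foot as foot_b_center; origin at the middle of its lying underside, 22 mm below the centre.
- stand: fixed light-wood stand, 300 mm wide (y), 170 deep (x). Origin on the table, middle of its front edge; x points into it, away from the robot. A ledge (underside 56, top 68 mm high) covers it from x = 0; under it two open-fronted bays, 71 mm wide, 110 deep, at y = +85 and -85 mm, each with a foot lying square within 4 degrees. From x = 90 mm back a tier with cards, up to 130 mm high.
- heart: pink heart plaque, 30 mm, 3 mm thick, fixed on the ledge's top 32 mm behind its front edge, over the middle of the bay whose foot is wanted. Origin at its underside. It may be over either bay.
- disc: white round plaque, 30 mm across, 3 mm thick, fixed on the ledge in the same way over the other bay, whose foot must stay.
- rack: fixed light-wood peg rack: upright board 130 mm wide, 110 high, on a foot plate behind it. Origin on the table, middle of the board's front face; x points away from the robot into the board. One rigid level round peg, 9 mm thick, 50 mm long, sticks out of the front face along -x, its axis 75 mm above the table.
- peg_tip (a point): centre of the free end of the rack's peg; the peg runs from here 50 mm along +x of the rack to the board.
- bead_jar: bystander, leave it where it stands: amber jar with black cap, 48 mm across, 62 mm high; origin under its centre.
- ring_cone: bystander, leave it where it stands: white ceramic ring cone, 48 mm across at the foot, 74 mm high; origin under its centre.
- bead_tray: bystander, leave it where it stands: lilac tray, 70 x 90 mm, 22 mm high; origin under its centre.
Not all that is in view belongs to the job. Leave any green or red look-alike of the foot_a alone. Leave any blue or green look-alike of the rack alone.

How it is judged:
By the outcome, as a careful person would: the job done as asked, in the order asked, and still so for the second after the job is handed in, while the arm keeps its last pose, push and grip.
It also fails if it takes over 56 s, if anything falls off the work surface, if the arm or the gripper's body presses on something with over 40 N, if the wrist force passes 120 N, or if a joint passes its speed limit or range.

## Working session

There is one attempt and no reset: what is moved stays moved. The work goes in short steps, Python scripts to look and compute and a tool call to move; the robot and the scene stay as the last step left them, time stands still between calls to the robot, and variables do not carry over. Pictures are saved under pics/ and viewed, at most 10 in all, crops included, and the job is handed in when it is done.

Besides the shell and the picture viewer there is one more tool, called after "Call:" as name(argument=value, ...), one argument or row to a line, values as JSON. drive_tool: Moves the arm, as the interface text tells. Its arguments: {"type":"object","properties":{"delta_pos":{"type":"array","items":{"type":"array","items":{"type":"number"}}},"spin":{"type":"array","items":{"type":"number"}},"jaw":{"type":"number"},"force":{"type":"number"}},"required":["delta_pos","spin"]}

```bash
mkdir -p pics; cat > h.py <<'E'
import numpy as np, cv2
from cell import bot
def save(img,n): cv2.imwrite('pics/'+n,img[:,:,::-1])
def ray(cam,u,v,z):
    c=bot.camera_info(cam);T=np.array(c['T'])
    d=T[:3,:3]@np.array([(u-c['cx'])/c['fx'],(v-c['cy'])/c['fy'],1]);o=T[:3,3]
    return o+d*(z-o[2])/d[2]
def proj(cam,p):
    c=bot.camera_info(cam);T=np.array(c['T']);q=T[:3,:3].T@(np.array(p)-T[:3,3])
    return np.array([c['fx']*q[0]/q[2]+c['cx'],c['fy']*q[1]/q[2]+c['cy']])
E
python3 - <<'E'
from h import *
a=bot.get_image('scene');b=bot.get_image('top')
save(a,'s0.png');save(b,'t0.png')
for n in('scene','top'):
    c=bot.camera_info(n);print(n,c['fx'],np.round(c['T'],3).tolist())
    for q in('foot_a','heart','disc','stand','rack','peg_tip'):
        print(q,[(round(r['score'],2),np.round(r['extent']).tolist()) for r in bot.search_frame(n,q)[:4]])
print(bot.grip_depth,bot.observe())
E
```

```text
scene 442.32346239673376 [[0.431, 0.782, -0.45, 0.915], [0.902, -0.38, 0.203, -0.194], [-0.012, -0.494, -0.87, 0.842], [0.0, 0.0, 0.0, 1.0]]
foot_a [(0.93, [325.0, 388.0, 378.0, 446.0]), (0.77, [346.0, 262.0, 371.0, 291.0]), (0.6, [326.0, 215.0, 372.0, 246.0]), (0.58, [402.0, 220.0, 439.0, 249.0])]
heart [(0.61, [440.0, 238.0, 460.0, 254.0])]
disc [(0.76, [371.0, 282.0, 384.0, 300.0])]
stand [(0.95, [338.0, 220.0, 527.0, 383.0])]
rack [(0.86, [89.0, 285.0, 177.0, 371.0]), (0.7, [206.0, 321.0, 285.0, 414.0]), (0.63, [101.0, 155.0, 179.0, 228.0]), (0.52, [404.0, 219.0, 438.0, 248.0])]
peg_tip [(0.97, [203.0, 322.0, 283.0, 412.0]), (0.97, [101.0, 157.0, 175.0, 229.0]), (0.91, [90.0, 287.0, 180.0, 374.0]), (0.67, [345.0, 264.0, 375.0, 293.0])]
top 532.790161046877 [[-0.018, -0.996, 0.093, 0.391], [-1.0, 0.016, -0.017, 0.009], [0.016, -0.093, -0.996, 1.442], [0.0, 0.0, 0.0, 1.0]]
foot_a [(0.97, [326.0, 113.0, 350.0, 146.0]), (0.93, [259.0, 241.0, 293.0, 263.0]), (0.89, [215.0, 208.0, 242.0, 237.0]), (0.84, [279.0, 201.0, 297.0, 218.0])]
heart [(0.38, [185.0, 304.0, 228.0, 332.0])]
disc [(
[... 302 characters left out ...]
302.0, 225.0, 332.0])]
0.0187 {'t': 0.7, 'joints': array([-1.34291074e+00,  2.63846804e-01,  1.60396608e+00,  2.14108169e-05,
        1.27372421e+00, -3.69252290e-02]), 'dq': array([-0.00130436, -0.0008788 , -0.00110169, -0.00129623, -0.0007407 ,
        0.0005354 ]), 'effort': array([-1.74343302e-03, -5.14848733e+01, -3.67613375e+01,  1.98386524e-04,
        8.03407438e-04, -1.11179750e-05]), 'tool_pos': array([ 0.17665534, -0.65147903,  0.23133396]), 'tcp_rot': array([3.11404334e+00, 4.14732726e-01, 4.03321879e-05]), 'ft_force': array([-0.46152482,  1.11925071, -0.51828747]), 'wrist_torque': array([0.00624519, 0.01131657, 0.02955181]), 'finger_force': 0.0, 'grip_width': 1.0020776230388133}
```

View pics/s0.png

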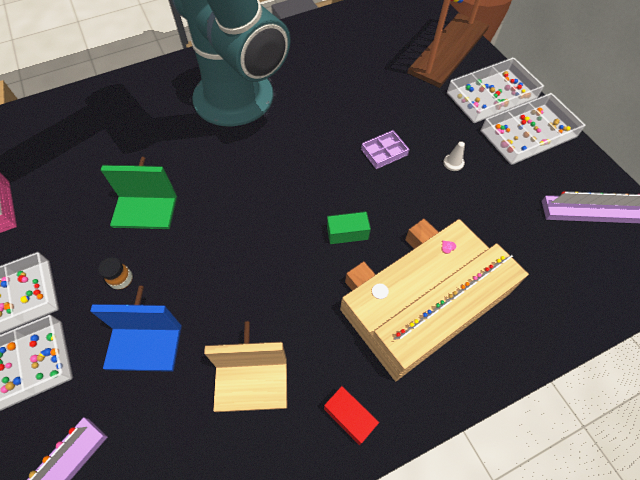

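View pics/t0.png

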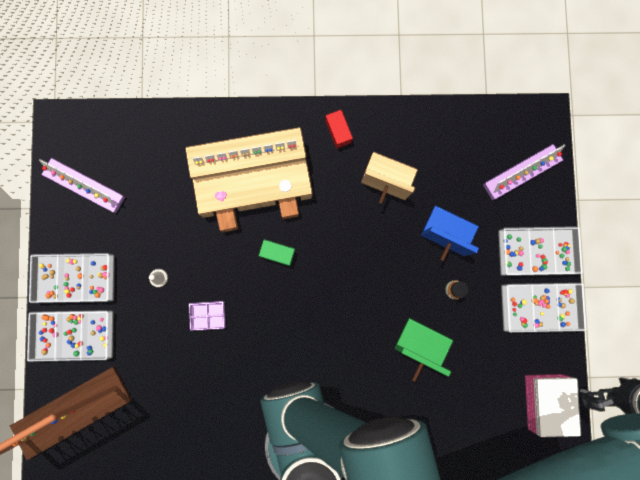

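The top view shows two brown feet: (227,220) beside the heart at (221,196), and (289,208) beside the white disc. The look-alikes are a green block at (277,252) and a red one at (340,128). I choose the foot at (227,220). The wooden rack is at (390,175), and the blue and green racks are decoys.

```bash
python3 - <<'E'
from h import *
b=cv2.imread('pics/t0.png')
c1=cv2.resize(b[175:245,180:320],None,fx=5,fy=5,interpolation=cv2.INTER_CUBIC)
c2=cv2.resize(b[145:215,350:425],None,fx=5,fy=5,interpolation=cv2.INTER_CUBIC)
cv2.imwrite('pics/c0.png',np.vstack([c1[:, :700], np.pad(c2,((0,0),(0,325),(0,0)))])[:600])
hsv=cv2.cvtColor(b,cv2.COLOR_BGR2HSV)
for r in bot.regions_of('top','foot_a')[:5]+bot.regions_of('top','rack')[:3]+bot.regions_of('top','stand')[:1]:
    m=r['mask'].astype(np.uint8); cs=max(cv2.findContours(m,0,1)[0],key=cv2.contourArea)
    R=cv2.minAreaRect(cs)
    print(round(r['score'],2),np.round(cv2.boxPoints(R),1).tolist())
for n,u,v in (('edgeL',199,214),('edgeR',312,197),('heart',221,196),('disc',285,185)): print(n,ray('top',u,v,.068))
E
```

```text
0.83 [[215.3000030517578, 211.1999969482422], [232.5, 206.89999389648438], [237.8000030517578, 228.3000030517578], [220.60000610351562, 232.60000610351562]]
0.8 [[258.1000061035156, 257.1000061035156], [262.79998779296875, 239.39999389648438], [294.79998779296875, 247.89999389648438], [290.1000061035156, 265.6000061035156]]
0.71 [[322.79998779296875, 115.80000305175781], [341.1000061035156, 108.69999694824219], [353.8999938964844, 141.3000030517578], [335.5, 148.5]]
0.58 [[278.8999938964844, 199.8000030517578], [294.5, 197.0], [297.8999938964844, 216.10000610351562], [282.3999938964844, 218.89999389648438]]
0.85 [[385.0, 366.0], [408.79998779296875, 318.3999938964844], [462.79998779296875, 345.3999938964844], [439.0, 393.0]]
0.61 [[355.20001220703125, 192.10000610351562], [371.6000061035156, 151.0], [420.70001220703125, 170.6999969482422], [404.29998779296875, 211.6999969482422]]
0.55 [[415.6000061035156, 246.8000030517578], [434.70001220703125, 205.5], [486.5, 229.39999389648438], [467.3999938964844, 270.70001220703125]]
0.9 [[184.39999389648438, 147.6999969482422], [300.1000061035156, 125.69999694824219], [313.79998779296875, 197.89999389648438], [198.10000610351562, 219.8000030517578]]
edgeL [0.60802794 0.27553438 0.068     ]
edgeR [ 0.64841721 -0.01861756  0.068     ]
heart [0.6545448  0.21848682 0.068     ]
disc [0.68125577 0.05145475 0.068     ]
```

View pics/c0.png

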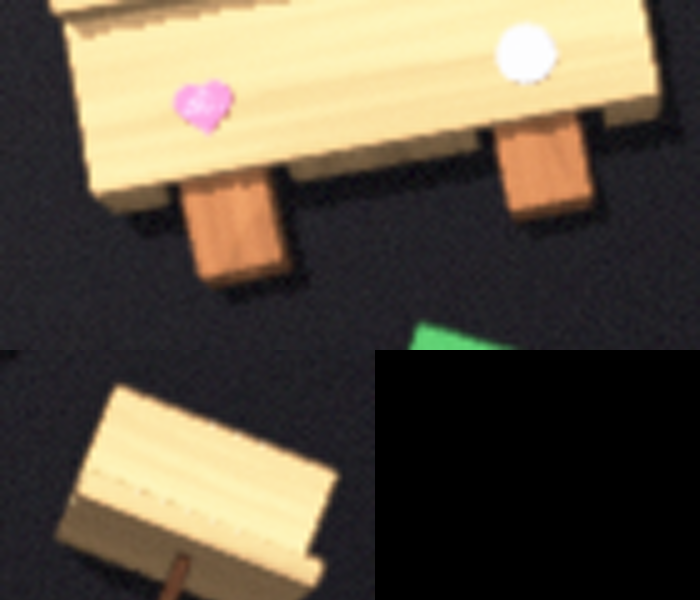

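```bash
cat >> h.py <<'E'
from scipy.spatial.transform import Rotation as Ro
def plan(p,yaw=None):
    s=bot.observe();R=Ro.from_rotvec(s['tcp_rot']).as_matrix();y0=np.degrees(np.arctan2(R[1,0],R[0,0]))
    sp=0 if yaw is None else y0-yaw
    d=R.T@(np.array(p)-s['tool_pos']);R2=R@Ro.from_euler('z',sp,degrees=True).as_matrix()
    print('yaw',round(y0,2),'spin',round(sp,2),'delta before spin',np.round(d*1000,1),'after spin',np.round(R2.T@(np.array(p)-s['tool_pos'])*1000,1))
E
python3 - <<'E'
from h import *
f=lambda u,v,z:ray('top',180+u/5,175+v/5,z)
o=np.array([f(200,276,.044),f(290,265,.044)]);i=np.array([f(184,186,.044),f(270,170,.044)])
print(o,i)
for a,b in((o[0],i[0]),(o[1],i[1])): print('yaw',np.degrees(np.arctan2(*(b-a)[1::-1])))
e=o[1]-o[0];print('yaw edge',np.degrees(np.arctan2(e[0],-e[1])),np.linalg.norm(e))
eL,eR=f(92,192,.068),f(655,95,.068);e=eR-eL;print(eL,eR,'stand yaw',np.degrees(np.arctan2(e[0],-e[1])),np.linalg.norm(e))
oc=o.mean(0);print('outer centre',oc)
g=lambda u,v,z:ray('top',350+u/5,145+(v-350)/5,z)
a,b=g(78,493,.11),g(322,562,.11);e=b-a;print('rack',a,b,np.degrees(np.arctan2(e[0],-e[1])),np.linalg.norm(e))
for y in(9.5,):
    x=np.array([np.cos(np.radians(y)),np.sin(np.radians(y)),0]); p=oc+.022*x; p[2]=.15; print(p); plan(p,y)
E
```

```text
[[0.56784541 0.22495364 0.044     ]
 [0.57294702 0.17759036 0.044     ]] [[0.61590992 0.23330741 0.044     ]
 [0.62377884 0.18790714 0.044     ]]
yaw 9.859708183520807
yaw 11.47285948782663
yaw edge 6.147757454076543 0.047637237518719795
[0.60962524 0.2770899  0.068     ] [ 0.65639915 -0.01614448  0.068     ] stand yaw 9.06291890565467 0.296941408558163
outer centre [0.57039621 0.201272   0.044     ]
rack [ 0.69892614 -0.15540235  0.11      ] [ 0.66146711 -0.27883565  0.11      ] -16.881778433584582 0.12899209314603421
[0.5920945  0.20490305 0.15      ]
yaw 15.17 spin 5.67 delta before spin [ 625.1 -717.8   81.3] after spin [ 551.1 -776.1   81.3]
```

Call:
drive_tool(
  delta_pos=[
    [0,0,0],
    [0.027,-0.038,0],
    [0.027,-0.038,0],
    [0.027,-0.038,0],
    [0.027,-0.038,0],
    [0.027,-0.038,0],
    [0.027,-0.038,0],
    [0.027,-0.038,0],
  ],
  spin=[5.2,0,0,0,0,0,0,0],
  jaw=0,
  force=60,
)

```text
t: 1.65
tool_pos: [0.3172, -0.3551, 0.2316]
tcp_rot: [3.129, 0.272, 0.001]
ft_force: [1.0, -0.5, 0.1]
grip_width: 0.999
finger_force: 0.0
```

Call:
drive_tool(
  delta_pos=[
    [0.027,-0.038,0],
    [0.027,-0.038,0],
    [0.027,-0.038,0],
    [0.027,-0.038,0],
    [0.027,-0.038,0],
    [0.027,-0.038,0],
    [0.027,-0.038,0],
    [0.027,-0.038,0],
  ],
  spin=[0,0,0,0,0,0,0,0],
)

```text
t: 2.45
tool_pos: [0.4774, -0.018, 0.2318]
tcp_rot: [3.129, 0.273, 0.002]
ft_force: [0.8, -0.6, 0.3]
grip_width: 1.006
finger_force: 0.0
```

```bash
python3 - <<'E'
from h import *
plan([.592,.205,.15],10)
E
```

```text
yaw 9.98 spin -0.02 delta before spin [ 151.4 -199.8   81.9] after spin [ 151.5 -199.8   81.9]
```

Call:
drive_tool(
  delta_pos=[
    [0.025,-0.033,0.013],
    [0.025,-0.033,0.013],
    [0.025,-0.033,0.013],
    [0.025,-0.033,0.013],
    [0.025,-0.033,0.013],
    [0.025,-0.034,0.013],
    [0,0,0],
    [0,0,0],
  ],
  spin=[0,0,0,0,0,0,0,0],
)

```text
t: 3.25
tool_pos: [0.5897, 0.2025, 0.1524]
tcp_rot: [3.129, 0.276, -0.003]
ft_force: [-0.0, -0.5, -0.1]
grip_width: 1.002
finger_force: 0.0
```

```bash
python3 - <<'E'
from h import *
plan([.592,.205,.15],10)
a=bot.get_image('top');b=bot.get_image('scene')
c1=cv2.resize(a[165:265,170:320],None,fx=4,fy=4,interpolation=2);c2=cv2.resize(b[180:330,330:480],None,fx=4,fy=4,interpolation=2)
save(np.hstack([c1[:400],c2[100:500,:200*0+200]]) if 0 else np.vstack([c1[:,:600][:300],c2[:300]]),'c1.png')
E
```

```text
yaw 10.08 spin 0.08 delta before spin [ 2.7 -2.   2.4] after spin [ 2.7 -2.   2.4]
```

View pics/c1.png

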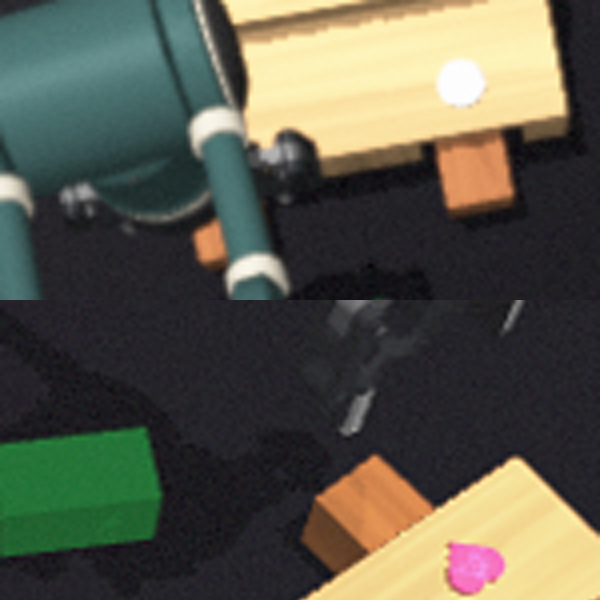

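The crop shows the gripper poised over the heart's foot, with the fingers on either side of it and the ledge behind. I'll lower, close and draw the foot out toward the robot.

Call:
drive_tool(
  delta_pos=[
    [0.002,-0.002,0.04],
    [0,0,0.04],
    [0,0,0.03],
    [0,0,0.02],
    [0,0,0.014],
    [0,0,0],
  ],
  spin=[0,0,0,0,0,0],
)

```text
t: 3.95
tool_pos: [0.5902, 0.2028, 0.0079]
tcp_rot: [3.129, 0.271, -0.005]
ft_force: [-0.3, 0.2, -0.7]
grip_width: 1.003
finger_force: 0.0
```

Call:
drive_tool(
  delta_pos=[
    [0,0,0],
    [0,0,0],
    [0,0,0],
    [0,0,0],
    [0,0,0],
    [0,0,0],
  ],
  spin=[0,0,0,0,0,0],
  jaw=1,
  force=50,
)

```text
t: 4.55
tool_pos: [0.5936, 0.205, 0.0116]
tcp_rot: [-3.129, -0.273, -0.006]
ft_force: [-0.5, -0.1, 7.1]
grip_width: 0.513
finger_force: 50.5
```

Call:
drive_tool(
  delta_pos=[
    [0,0,-0.003],
    [0,0,-0.003],
    [-0.015,0,0],
    [-0.02,0,0],
    [-0.025,0,0],
    [-0.025,0,0],
    [-0.01,0,-0.03],
    [0,0,-0.04],
  ],
  spin=[0,0,0,0,0,0,0,0],
)

```text
t: 5.35
tool_pos: [0.4927, 0.1863, 0.0824]
tcp_rot: [3.127, 0.273, -0.015]
ft_force: [1.1, 0.3, -0.9]
grip_width: 0.514
finger_force: 50.2
```

Call:
drive_tool(
  delta_pos=[
    [0,0,-0.04],
    [0,0,-0.045],
    [0,0,-0.045],
    [0,0,-0.045],
    [0,0,-0.045],
    [0,0,0],
  ],
  spin=[8,8,8,8,8,0],
)

```text
t: 5.95
tool_pos: [0.5016, 0.189, 0.3139]
tcp_rot: [-3.026, 0.815, -0.018]
ft_force: [1.1, -0.1, -0.3]
grip_width: 0.513
finger_force: 50.4
```

```bash
python3 - <<'E'
from h import *
s=bot.observe();p=s['tool_pos']+[0,0,.02];u,v=proj('scene',p).astype(int);print(u,v)
b=bot.get_image('scene');save(cv2.resize(b[max(v-55,0):v+55,max(u-70,0):u+70],None,fx=5,fy=5,interpolation=2),'c2.png')
E
```

```text
420 99
```

View pics/c2.png

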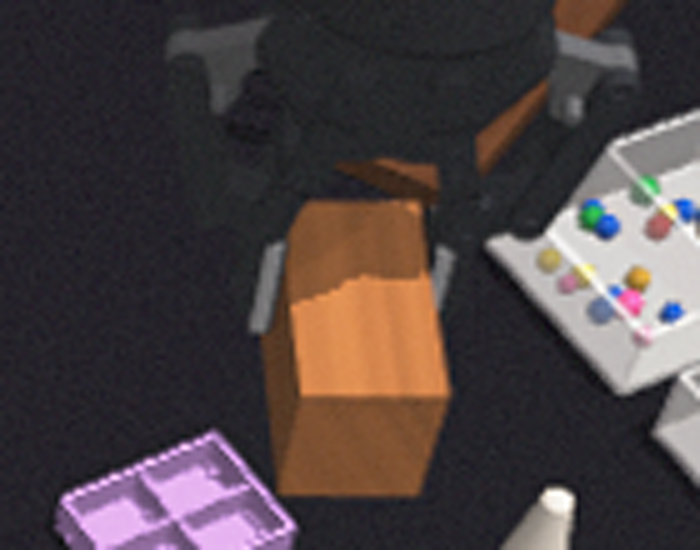

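The far end face, at (360,445) in the crop, is plain. The hole is therefore in the gripped end, and the free plain end must be tipped down. I'll do that by lifting the free end against the underside of the rack's peg, so next I locate the peg precisely.

```bash
python3 - <<'E'
from h import *
a=cv2.imread('pics/t0.png');b=cv2.imread('pics/s0.png')
from scipy.optimize import least_squares
# rack model overlay
def rack(x,y,yaw):
    c,s=np.cos(np.radians(yaw)),np.sin(np.radians(yaw))
    return lambda p:np.array([x+c*p[0]-s*p[1],y+s*p[0]+c*p[1],p[2]])
K=5;out=[]
for cam,im,(x0,y0) in(('top',a,(350,145)),('scene',b,(195,310))):
    cr=cv2.resize(im[y0:y0+110,x0:x0+80],None,fx=K,fy=K,interpolation=2)
    W=rack(.6802,-.2171,-16.9)
    P=lambda p:tuple(int(t) for t in (proj(cam,W(p))-[x0,y0])*K+K/2)
    for q,r in(((0,-.065,.11),(0,.065,.11)),((0,-.065,0),(0,.065,0)),((0,.065,0),(0,.065,.11)),((0,-.065,0),(0,-.065,.11)),((0,0,.075),(-.05,0,.075))): cv2.line(cr,P(q),P(r),(255,0,255),1)
    out.append(cr)
cv2.imwrite('pics/c3.png',np.hstack(out))
E
```

```text
(no output)
```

View pics/c3.png

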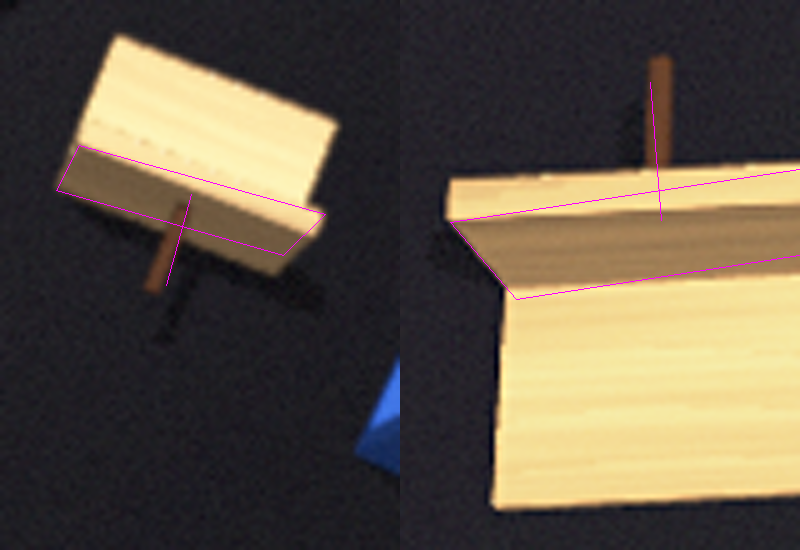

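```bash
python3 - <<'E'
from h import *
g=lambda u,v,z:ray('top',350+u/5-.4,145+v/5-.4,z)
s=lambda u,v,z:ray('scene',195+u/5-.4,310+v/5-.4,z)
t1,t2=g(152,290,.077),s(260,58,.078);b1=g(183,203,.077)
print(t1,t2,'len',np.linalg.norm(b1-t1),'yaw',np.degrees(np.arctan2(*(b1-t1)[1::-1])))
e=g(315,237,.11)-g(78,145,.11);print(np.degrees(np.arctan2(e[0],-e[1])),np.linalg.norm(e))
e=s(400,205,.11)-s(50,220,.11);print('scene edge',np.degrees(np.arctan2(-e[0],e[1])))
t=(t1+t2)/2
for y in (-20.5,):
    x=np.array([np.cos(np.radians(y)),np.sin(np.radians(y)),0])
    for d in(.075,.035):
        p=t-d*x;p[2]=.18 if d>.05 else .03;print(p);plan(p,y)
print(bot.observe()['joints'])
E
```

```text
[ 0.62939415 -0.19486752  0.077     ] [ 0.62675444 -0.1959805   0.078     ] len 0.048911367373304294 yaw -21.035859448204043
-22.417694063493503 0.12920319912418354
scene edge -23.23749881435996
[ 0.55782388 -0.16915846  0.18      ]
yaw -30.01 spin -9.51 delta before spin [228.1 281.7 129.5] after spin [178.4 315.5 129.5]
[ 0.59529077 -0.18316676  0.03      ]
yaw -30.01 spin -9.51 delta before spin [266.7 276.  279.8] after spin [217.4 316.3 279.8]
[ 3.13884161e-01 -4.94312345e-02  1.80521502e+00 -9.66664871e-06
  1.37735991e+00  2.40845264e+00]
```

Call:
drive_tool(
  delta_pos=[
    [0,0,0],
    [0.026,0.044,0.01],
    [0.026,0.044,0.01],
    [0.027,0.044,0.01],
    [0.027,0.044,0.01],
    [0.027,0.044,0.01],
    [0.027,0.044,0.01],
    [0.026,0.045,0.01],
  ],
  spin=[-8,0,0,0,0,0,0,0],
)

```text
t: 6.8
tool_pos: [0.5506, -0.1529, 0.2358]
tcp_rot: [-3.083, 0.598, 0.006]
ft_force: [0.3, 1.2, -0.5]
grip_width: 0.512
finger_force: 50.3
```

Call:
drive_tool(
  delta_pos=[
    [0,0,0.04],
    [0,0,0.04],
    [0,0,0],
  ],
  spin=[0,0,0],
)

```text
t: 7.1
tool_pos: [0.545, -0.15, 0.1496]
tcp_rot: [-3.081, 0.6, 0.027]
ft_force: [-1.6, 0.7, -3.1]
grip_width: 0.515
finger_force: 50.4
```

```bash
python3 - <<'E'
from h import *
plan([.5585,-.1674,.03],-22)
E
```

```text
yaw -22.06 spin -0.06 delta before spin [ 21.1  10.9 119.3] after spin [ 21.1  11.  119.3]
```

Call:
drive_tool(
  delta_pos=[
    [0,0.01,0.04],
    [0,0,0.04],
    [0,0,0.03],
    [0,0,0.01],
    [0,0,0],
    [0,0,0],
  ],
  spin=[0,0,0,0,0,0],
)

```text
t: 7.7
tool_pos: [0.5497, -0.1609, 0.0404]
tcp_rot: [3.084, -0.599, 0.004]
ft_force: [-0.3, -0.2, -0.0]
grip_width: 0.516
finger_force: 50.5
```

```bash
python3 - <<'E'
from h import *
plan([.5585,-.1674,.03],-22);print(bot.observe()['tool_pos'],bot.observe()['tcp_rot'])
b=bot.get_image('scene');a=bot.get_image('top')
save(np.hstack([cv2.resize(b[270:400,190:310],None,fx=3.3,fy=3.3,interpolation=2),cv2.resize(a[130:260,340:460],None,fx=3.3,fy=3.3,interpolation=2)]),'c4.png')
E
```

```text
yaw -21.99 spin 0.01 delta before spin [10.5  2.7 10.4] after spin [10.5  2.7 10.4]
[ 0.54973136 -0.16090743  0.04042323] [ 3.08358721 -0.59903603  0.00388007]
```

View pics/c4.png

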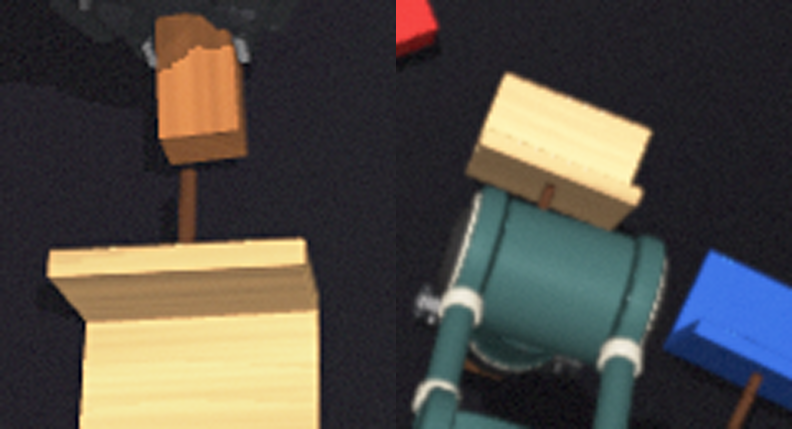

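The scene crop shows the foot end at (200,148), just short of the peg tip at (189,172), and about 5 mm to its right. I'll correct that, slide the foot under the peg, then lift to tip it.

Call:
drive_tool(
  delta_pos=[
    [0,0.004,0.01],
    [0,0,0],
    [0.02,0,0],
    [0.02,0,0],
    [0.01,0,0],
    [0,0,0],
    [0,0,0],
  ],
  spin=[0,0,0,0,0,0,0],
  force=30,
)

```text
t: 8.5
tool_pos: [0.5923, -0.1829, 0.0283]
tcp_rot: [-3.083, 0.6, 0.002]
ft_force: [-0.2, -0.2, -1.0]
grip_width: 0.509
finger_force: 50.5
```

Call:
drive_tool(
  delta_pos=[
    [0,0,-0.006],
    [0,0,-0.006],
    [0,0,-0.006],
    [0,0,-0.006],
    [0,0,0],
  ],
  spin=[0,0,0,0,0],
)

```text
t: 9.0
tool_pos: [0.5914, -0.1824, 0.0523]
tcp_rot: [-3.083, 0.6, 0.006]
ft_force: [-3.5, 1.7, -7.4]
grip_width: 0.511
finger_force: 32.4
```

Call:
drive_tool(
  delta_pos=[
    [0,0,-0.006],
    [0,0,-0.006],
    [0,0,-0.006],
    [0,0,-0.006],
    [0,0,0],
  ],
  spin=[0,0,0,0,0],
)

```text
t: 9.5
tool_pos: [0.5926, -0.1831, 0.0782]
tcp_rot: [-3.084, 0.6, 0.002]
ft_force: [-5.3, 2.2, -2.7]
grip_width: 0.511
finger_force: 33.7
```

```bash
python3 - <<'E'
from h import *
b=bot.get_image('scene')
save(cv2.resize(b[270:400,190:310],None,fx=4,fy=4,interpolation=2),'c5.png')
E
```

```text
(no output)
```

View pics/c5.png

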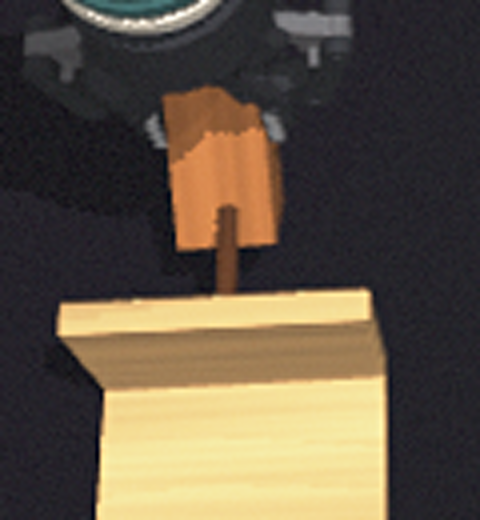

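The peg lies centred on the foot's upper face at (227,210), and the foot is tipping plain end down. I'll lift slightly and then advance to bring it upright.

Call:
drive_tool(
  delta_pos=[
    [0,0,-0.006],
    [0.003,0,-0.002],
    [0.005,0,0],
    [0.005,0,0],
    [0.005,0,0],
    [0.004,0,0],
    [0,0,0],
  ],
  spin=[0,0,0,0,0,0,0],
)

```text
t: 10.25
tool_pos: [0.6118, -0.1909, 0.0851]
tcp_rot: [-3.083, 0.6, 0.007]
ft_force: [-7.9, 2.8, -3.5]
grip_width: 0.506
finger_force: 32.5
```

```bash
python3 - <<'E'
from h import *
b=bot.get_image('scene')
save(cv2.resize(b[270:400,190:310],None,fx=4,fy=4,interpolation=2),'c6.png')
E
```

```text
(no output)
```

View pics/c6.png

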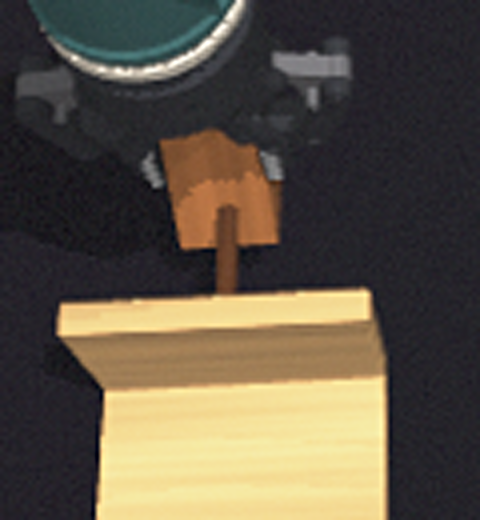

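Call:
drive_tool(
  delta_pos=[
    [0.004,0,0],
    [0.002,0,0],
    [0,0,0],
    [-0.03,0,0],
    [-0.03,0,0],
    [-0.03,0,0],
    [0,0,0],
    [0,0,0],
  ],
  spin=[0,0,0,0,0,0,0,0],
)

```text
t: 11.1
tool_pos: [0.5383, -0.1609, 0.0876]
tcp_rot: [3.083, -0.6, 0.011]
ft_force: [0.7, -0.4, -1.6]
grip_width: 0.508
finger_force: 32.2
```

Call:
drive_tool(
  delta_pos=[
    [0,0,0.015],
    [0,0,0.01],
    [0,0,0.005],
    [0,0,0],
    [0,0,0],
  ],
  spin=[0,0,0,0,0],
  force=20,
)

```text
t: 11.6
tool_pos: [0.5356, -0.1599, 0.0539]
tcp_rot: [-3.084, 0.6, 0.002]
ft_force: [-0.8, 0.2, -1.8]
grip_width: 0.511
finger_force: 32.2
```

Call:
drive_tool(
  delta_pos=[
    [0,0,0.006],
    [0,0,0.004],
    [0,0,0.003],
    [0,0,0],
  ],
  spin=[0,0,0,0],
  jaw=1,
  force=20,
)

```text
t: 12.0
tool_pos: [0.5424, -0.1625, 0.0476]
tcp_rot: [3.081, -0.599, 0.021]
ft_force: [2.4, -1.5, 18.0]
grip_width: 0.509
finger_force: 35.6
```

Call:
drive_tool(
  delta_pos=[
    [0,0,0.003],
    [0,0,0.002],
    [0,0,0],
    [0,0,0],
  ],
  spin=[0,0,0,0],
)

```text
t: 12.4
tool_pos: [0.5458, -0.1639, 0.0452]
tcp_rot: [3.08, -0.599, 0.033]
ft_force: [3.8, -3.2, 23.7]
grip_width: 0.51
finger_force: 37.3
```

```bash
python3 - <<'E'
from h import *
print(bot.observe()['wrist_torque'])
b=bot.get_image('scene');a=bot.get_image('top')
u,v=proj('scene',bot.observe()['tool_pos']+[0,0,.02]).astype(int)
s=cv2.resize(b[v-50:v+50,u-50:u+50],None,fx=4,fy=4,interpolation=2)
u,v=proj('top',bot.observe()['tool_pos']+[0,0,.02]).astype(int)
save(np.hstack([s,cv2.resize(a[v-50:v+50,u-50:u+50],None,fx=4,fy=4,interpolation=2)]),'c7.png')
E
```

```text
[-0.44146144 -0.30739772 -0.00250203]
```

View pics/c7.png

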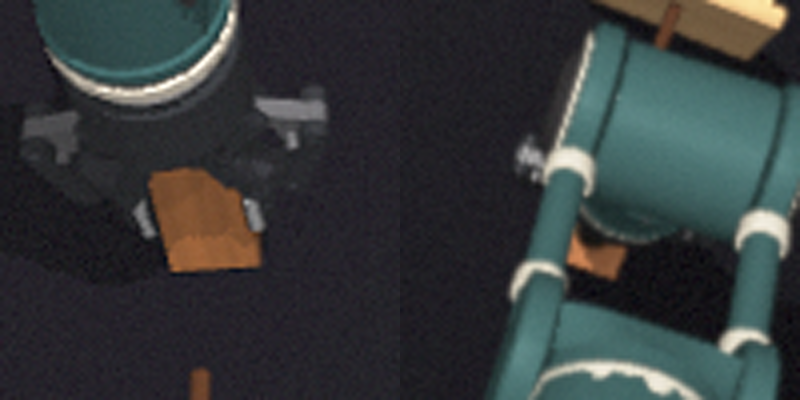

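The scene crop shows the foot nearly upright on the table at (205,220). In the top crop its drilled end at (597,260) still leans a little toward the robot. I've now viewed 10 pictures, so I'll measure the tilt numerically by fitting silhouettes.

```bash
cat >> h.py <<'E'
from scipy.optimize import minimize
def masks():
    s=bot.observe();o={}
    for cam in('scene','top'):
        im=bot.get_image(cam);h=cv2.cvtColor(im,cv2.COLOR_RGB2HSV)
        m=((h[...,0]>5)&(h[...,0]<18)&(h[...,1]>130)&(h[...,2]>45)).astype(np.uint8)
        u,v=proj(cam,s['tool_pos']+[0,0,.02]).astype(int)
        w=np.zeros_like(m);w[max(v-26,0):v+30,max(u-26,0):u+26]=1;m*=w
        n,l,st,_=cv2.connectedComponentsWithStats(m)
        k=[i for i in range(1,n) if st[i,4]>12]; o[cam]=np.isin(l,k).astype(np.uint8)
    return s,o
def model(s,th,x,z,y=0,L=.084):
    R=Ro.from_rotvec(s['tcp_rot']).as_matrix();yaw=np.arctan2(R[1,0],R[0,0])
    c=np.array([[i,j,k] for i in(-.042,.042) for j in(-.022,.022) for k in(-.022,.022)])
    q=Ro.from_euler('ZY',[yaw,th]).apply(c)      # th: plain (+x) end down
    return q+s['tool_pos']+Ro.from_euler('z',yaw).apply([x,y,z])
def render(cam,P):
    m=np.zeros((480*4,640*4),np.uint8)
    q=np.array([proj(cam,p) for p in P])
    cv2.fillConvexPoly(m,cv2.convexHull(((q+.5)*4).astype(np.int32)),1)
    return cv2.resize(m.astype(np.float32),(640,480),interpolation=cv2.INTER_AREA)
def fit(s,o,th0=80,wt=.5):
    def cost(v,full=False):
        P=model(s,np.radians(v[0]),v[1]/1000,v[2]/1000,v[3]/1000)
        a=render('scene',P);m=o['scene'];b=render('top',P);t=o['top']
        c1=np.abs(a-m).sum()
        c2=(t*(1-b)).sum()*2
        return c1+c2
    best=None
    for t0 in(th0-25,th0-12,th0,th0+12):
        r=minimize(cost,[t0,10,5,0],method='Nelder-Mead',options=dict(initial_simplex=np.array([t0,10,5,0])+np.vstack([np.zeros(4),np.diag([8,8,8,3])]),maxiter=250))
        print(np.round(r.x,1),round(r.fun,1))
E
python3 - <<'E'
from h import *
s,o=masks()
for k in o: print(k,o[k].sum(),cv2.boundingRect(o[k]))
fit(s,o,75)
E
```

```text
scene 523 (234, 271, 28, 26)
top 92 (360, 244, 15, 11)
[110.4 -16.3 -39.1  -7.2] 146.2Traceback (most recent call last):
  File "<stdin>", line 4, in <module>
  File "h.py", line 47, in fit
    r=minimize(cost,[t0,10,5,0],method='Nelder-Mead',options=dict(initial_simplex=np.array([t0,10,5,0])+np.vstack([np.zeros(4),np.diag([8,8,8,3])]),maxiter=250))
    res = _minimize_neldermead(fun, x0, args, callback, bounds=bounds,
                               **options)
    fsim[k] = func(sim[k])
              ~~~~^^^^^^^^
    fx = function(np.copy(x), *(wrapper_args + args))
  File "h.py", line 41, in cost
    a=render('scene',P);m=o['scene'];b=render('top',P);t=o['top']
                                       ~~~~~~^^^^^^^^^
  File "h.py", line 35, in render
    q=np.array([proj(cam,p) for p in P])
                ~~~~^^^^^^^
  File "h.py", line 9, in proj
    c=bot.camera_info(cam);T=np.array(c['T']);q=T[:3,:3].T@(np.array(p)-T[:3,3])
ValueError: time passes only in moves, steps and waits
```

```bash
cat >> h.py <<'E'
_ci={}
def proj(cam,p):
    if cam not in _ci:
        c=bot.camera_info(cam);_ci[cam]=(c['fx'],c['fy'],c['cx'],c['cy'],np.array(c['T']))
    fx,fy,cx,cy,T=_ci[cam];q=T[:3,:3].T@(np.array(p)-T[:3,3])
    return np.array([fx*q[0]/q[2]+cx,fy*q[1]/q[2]+cy])
def fit(s,o,table,L0=20,show=True):
    res=[]
    v0=np.where(o['scene'].any(1))[0]; cut=v0[0]+int(.35*len(v0))
    for th in range(50,111,5):
        t=np.radians(th)
        def cost(v):
            a,d,y=v; zc=10-a
            P=model(s,t,(d*np.cos(t)+zc*np.sin(t))/1e3,(a-d*np.sin(t)+zc*np.cos(t))/1e3,y/1e3)
            A=render('scene',P);m=o['scene'];B=render('top',P);T=o['top']
            vt=np.where(T.any(1))[0]; ct=vt[0]+len(vt)//2
            c=(m*(1-A)).sum()*1.5+(A*(1-m))[cut:].sum()+(T*(1-B)).sum()*1.5+(B*(1-T))[ct:].sum()
            if table: c+=8*abs(P[:,2].min()*1e3)
            return c+((a-21)/2)**2+((d-L0)/2)**2
        r=minimize(cost,[21,L0,0],method='Nelder-Mead',options=dict(initial_simplex=np.array([21,L0,0.])+np.vstack([np.zeros(3),np.diag([4,4,3])]),maxiter=60))
        res.append((round(r.fun,1),th,np.round(r.x,1).tolist()))
    for r in sorted(res)[:5]: print(r)
E
cat > f.py <<'E'
import sys
from h import *
s,o=masks()
for k in o: print(k,o[k].sum(),cv2.boundingRect(o[k]))
fit(s,o,len(sys.argv)>1)
E
python3 f.py table; sed -i 's/.*table.*8.*/&/' h.py
```

```text
scene 522 (234, 271, 28, 26)
top 94 (360, 244, 14, 11)
(np.float64(77.7), 95, [19.8, 22.2, -2.6])
(np.float64(86.8), 90, [25.2, 28.4, -2.9])
(np.float64(97.3), 100, [15.7, 17.0, -2.6])
(np.float64(104.5), 85, [29.7, 28.9, -2.8])
(np.float64(119.0), 80, [33.2, 28.0, -2.0])
```

Call:
drive_tool(
  delta_pos=[
    [0,0,-0.01],
    [0,0,-0.03],
    [0,0,-0.04],
    [0,0,-0.04],
    [0,0,-0.04],
    [0,0,0],
    [0,0,0],
    [0,0,0],
  ],
  spin=[0,0,0,0,0,0,0,0],
  force=50,
)

```text
t: 13.5
tool_pos: [0.5342, -0.1594, 0.1947]
tcp_rot: [-3.083, 0.6, 0.005]
ft_force: [0.2, -0.2, -1.8]
grip_width: 0.508
finger_force: 51.2
```

```bash
sed -i 's/-26,0):v+30/-34,0):v+40/;s/-26,0):u+26/-34,0):u+34/' h.py; python3 f.py
```

```text
scene 824 (218, 223, 35, 35)
top 116 (366, 244, 16, 11)
(np.float64(108.7), 90, [24.3, 21.2, -2.2])
(np.float64(122.7), 95, [20.6, 19.8, -2.9])
(np.float64(122.9), 85, [27.5, 20.7, -2.0])
(np.float64(123.4), 75, [29.8, 13.6, -0.9])
(np.float64(127.6), 80, [28.6, 17.0, -0.7])
```

Call:
drive_tool(
  delta_pos=[
    [0,0,0],
    [0,0,0],
    [0,0,0],
    [0,0,0],
    [0,0,0],
    [0,0,0],
    [0,0,0],
    [0,0,0],
  ],
  spin=[-8.5,-8.5,-8.5,-8.5,-8.5,-8.5,-8.5,-8.5],
)

```text
t: 14.4
tool_pos: [0.5345, -0.1595, 0.1945]
tcp_rot: [-2.886, -1.235, 0.004]
ft_force: [-0.5, 0.3, -1.4]
grip_width: 0.511
finger_force: 51.1
```

Call:
drive_tool(
  delta_pos=[
    [0,0,0],
    [0,0,0],
    [0,0,0],
    [0,0,0],
    [0,0,0],
  ],
  spin=[-8.5,-8.5,-8.5,0,0],
)

```text
t: 14.9
tool_pos: [0.5349, -0.1597, 0.1952]
tcp_rot: [-2.552, -1.829, 0.002]
ft_force: [0.0, 0.4, -1.7]
grip_width: 0.509
finger_force: 51.1
```

```bash
python3 - <<'E'
from h import *
s,o=masks();m=o['scene'];print(s['tool_pos'],m.sum(),cv2.boundingRect(m),cv2.boundingRect(o['top']))
for v in np.where(m.any(1))[0]:
    print(v,''.join('#' if x else '.' for x in m[v,cv2.boundingRect(m)[0]:][:cv2.boundingRect(m)[2]]))
n=proj('scene',s['tool_pos']);f=proj('scene',s['tool_pos']-[0,0,.05]);print('vertical dir',f-n)
fit(s,o,False)
E
```

```text
[ 0.53490442 -0.15967312  0.19520539] 743 (203, 220, 43, 47) (380, 241, 15, 8)
220 ......###..................................
221 .########..................................
222 #########..................................
223 .#########.................................
224 .#########.................................
225 .###########...............................
226 .###########...............................
227 .############..............................
228 .###########...............................
229 #############..............................
230 #############..............................
231 #############..............................
232 .############..............................
233 ##############.............................
234 .#############.............................
235 .#############........................#....
236 ###############......................###...
237 .###############....................#####..
238 .################....................####..
239 .#################...................#####.
240 ################......................####.
241 #########
[... 793 characters left out ...]
#########
258 ............###############################
259 .............##############################
260 ..............#############################
261 ...............############################
262 ...............##########################..
263 ................####################.......
264 .................##############............
265 ..................########.................
266 ...................#.......................
vertical dir [ 4.49428081 13.62962624]
(np.float64(562.1), 80, [32.3, 19.0, -2.1])
(np.float64(621.8), 85, [29.9, 16.8, -3.2])
(np.float64(665.4), 75, [33.4, 16.7, -3.1])
(np.float64(740.1), 90, [31.6, 19.0, -4.0])
(np.float64(755.1), 95, [32.7, 19.0, -4.6])
```

```bash
cat > f2.py <<'E'
from h import *
s,o=masks();m=o['scene']
n,l,st,_=cv2.connectedComponentsWithStats(m)
pts=np.argwhere(m)[:,::-1].astype(np.int32);H=np.zeros_like(m);cv2.fillConvexPoly(H,cv2.convexHull(pts),1)
# fingers hide the upper right: compare only left edge and bottom (below hull diagonal)
x,y,w,h=cv2.boundingRect(pts);W=np.zeros_like(m);W[:]=1
W[:y+int(.35*h),x+int(.2*w):]=0
r0=[]
for th in range(60,106,3):
    def cost(v):
        P=model(s,np.radians(th),v[0]/1e3,v[1]/1e3,v[2]/1e3);A=render('scene',P)
        return (np.abs(A-H)*W).sum()
    best=min((minimize(cost,[a,b,0],method='Nelder-Mead',options=dict(initial_simplex=np.array([a,b,0.])+np.vstack([np.zeros(3),np.diag([6,6,4])]),maxiter=80) for a in(-15,0,) for b in(-5,5)),key=lambda r:r.fun)
    r0.append((round(best.fun,1),th,np.round(best.x,1).tolist()))
for r in sorted(r0)[:5]: print(r)
E
python3 f2.py
```

```text
File "f2.py", line 13
    best=min((minimize(cost,[a,b,0],method='Nelder-Mead',options=dict(initial_simplex=np.array([a,b,0.])+np.vstack([np.zeros(3),np.diag([6,6,4])]),maxiter=80) for a in(-15,0,) for b in(-5,5)),key=lambda r:r.fun)
                                                         ^^^^^^^^
SyntaxError: invalid syntax. Maybe you meant '==' or ':=' instead of '='?
```

```bash
sed -i 's/cost,\[a,b,0\],method/cost,x0=[a,b,0],method/; s/min((minimize(/min([minimize(/; s/for b in(-5,5)),key/for b in(-5,5)],key/' f2.py; time python3 f2.py
```

```text
File "f2.py", line 13
    best=min([minimize(cost,x0=[a,b,0],method='Nelder-Mead',options=dict(initial_simplex=np.array([a,b,0.])+np.vstack([np.zeros(3),np.diag([6,6,4])]),maxiter=80) for a in(-15,0,) for b in(-5,5)],key=lambda r:r.fun)
                                                                                                                                                                                                 ^
SyntaxError: closing parenthesis ']' does not match opening parenthesis '('

real	0m0.021s
user	0m0.017s
sys	0m0.004s
```

```bash
sed -i 's/maxiter=80) for/maxiter=80)) for/' f2.py; time python3 f2.py
```

```text
(np.float64(27.0), 81, [-18.9, 5.4, -1.2])
(np.float64(41.1), 78, [-23.9, -22.5, 13.7])
(np.float64(62.4), 84, [-14.0, 34.7, -16.3])
(np.float64(71.4), 75, [-28.0, -47.1, 26.0])
(np.float64(106.9), 72, [-32.8, -74.5, 40.1])
real	0m24.851s
user	0m38.494s
sys	0m5.437s
```

The silhouette fit puts the foot about 9° from vertical, with the pads holding it near one face. I'll set it on the table and release it so it settles flat on its plain end, then recentre and regrasp.

Call:
drive_tool(
  delta_pos=[
    [0,0,0.04],
    [0,0,0.04],
    [0,0,0.035],
    [0,0,0.02],
    [0,0,0.01],
    [0,0,0],
    [0,0,0.002],
    [0,0,0],
  ],
  spin=[0,0,0,0,0,0,0,0],
)

```text
t: 15.9
tool_pos: [0.537, -0.1604, 0.0512]
tcp_rot: [2.548, 1.833, 0.003]
ft_force: [-0.1, 0.9, -2.1]
grip_width: 0.503
finger_force: 51.2
```

Call:
drive_tool(
  delta_pos=[
    [0,0,0.004],
    [0,0,0.003],
    [0,0,0.002],
    [0,0,0],
  ],
  spin=[0,0,0,0],
)

```text
t: 16.3
tool_pos: [0.5372, -0.16, 0.0446]
tcp_rot: [2.549, 1.834, 0.003]
ft_force: [-4.4, 4.7, 19.8]
grip_width: 0.505
finger_force: 53.5
```

Call:
drive_tool(
  delta_pos=[
    [0,0,-0.003],
    [0,0,0],
  ],
  spin=[0,0],
)

```text
t: 16.5
tool_pos: [0.5367, -0.1602, 0.0448]
tcp_rot: [2.548, 1.834, 0.003]
ft_force: [1.1, 2.2, 7.2]
grip_width: 0.506
finger_force: 52.0
```

Call:
drive_tool(
  delta_pos=[
    [0,0,0],
    [0,0,0],
    [0,0,0],
    [0,0,0],
    [0,0,0],
    [0,0,0],
  ],
  spin=[0,0,0,0,0,0],
  jaw=0,
)

```text
t: 17.1
tool_pos: [0.5356, -0.1599, 0.0434]
tcp_rot: [-2.55, -1.835, 0.0]
ft_force: [0.5, 0.5, -0.4]
grip_width: 0.997
finger_force: 0.0
```

```bash
python3 f2.py
```

```text
(np.float64(35.7), 87, [-19.1, -48.0, 19.8])
(np.float64(35.9), 84, [-25.9, -102.0, 43.4])
(np.float64(47.7), 90, [-13.0, -0.4, 0.2])
(np.float64(52.4), 81, [-30.9, -142.2, 60.1])
(np.float64(70.8), 78, [-36.4, -183.5, 77.0])
```

Fitted at 90°, the foot's height matches standing upright on the table (z −0.4 mm against −1.4 expected). It sits 13 mm behind the tool axis, so I'll recentre and regrasp.

Call:
drive_tool(
  delta_pos=[
    [-0.007,0,0],
    [-0.007,0,0.005],
    [0,0,0.005],
    [0,0,0],
  ],
  spin=[0,0,0,0],
)

```text
t: 17.6
tool_pos: [0.5301, -0.1733, 0.0324]
tcp_rot: [-2.549, -1.833, 0.002]
ft_force: [0.9, -0.2, 0.5]
grip_width: 1.001
finger_force: 0.0
```

Call:
drive_tool(
  delta_pos=[
    [0,0,0],
    [0,0,0],
    [0,0,0],
    [0,0,0],
    [0,0,0],
    [0,0,0],
  ],
  spin=[0,0,0,0,0,0],
  jaw=1,
  force=50,
)

```text
t: 18.2
tool_pos: [0.5316, -0.1732, 0.0339]
tcp_rot: [2.55, 1.835, 0.001]
ft_force: [0.2, 0.0, 1.2]
grip_width: 0.511
finger_force: 51.2
```

Call:
drive_tool(
  delta_pos=[
    [0,0,-0.01],
    [0,0,-0.03],
    [0,0,-0.04],
    [0,0,-0.04],
    [0,0,-0.035],
    [0,0,-0.015],
    [0,0,0],
    [0,0,0],
  ],
  spin=[0,0,0,0,0,0,0,0],
)

```text
t: 19.0
tool_pos: [0.5303, -0.1729, 0.2021]
tcp_rot: [-2.549, -1.834, 0.002]
ft_force: [-0.3, 0.7, -2.4]
grip_width: 0.511
finger_force: 51.1
```

```bash
python3 f2.py; python3 -c "
from h import *
s,o=masks();print(s['ft_force'],s['tool_pos'])
for k in o: print(k,o[k].sum(),cv2.boundingRect(o[k]))"
```

```text
(np.float64(114.7), 105, [-27.0, -221.7, 118.5])
(np.float64(132.2), 99, [-12.2, -131.9, 73.8])
(np.float64(138.2), 96, [-12.5, -145.6, 80.5])
(np.float64(142.7), 93, [-21.9, -209.4, 114.7])
(np.float64(158.8), 90, [-29.4, -258.6, 140.2])
[-1.4026331  -0.66172204 -1.75093502] [ 0.52943038 -0.17254747  0.20064648]
scene 640 (217, 211, 29, 51)
top 0 (0, 0, 0, 0)
```

```bash
python3 - <<'E'
from h import *
s,o=masks();m=o['scene'];P=model(s,np.pi/2,0,.008);A=render('scene',P)>.5
for th in(80,85,90,95,100):
    B=render('scene',model(s,np.radians(th),0,.008))>.5;print(th,(m*(1-B)).sum(),(B*(1-m))[245:].sum())
x,y,w,h=cv2.boundingRect((A|(m>0)).astype(np.uint8))
for v in range(y,y+h): print(v,''.join('.o-#'[int(a)*2+int(b)] for a,b in zip(A[v,x:x+w],m[v,x:x+w])))
E
```

```text
80 56 297
85 34 271
90 34 253
95 86 259
100 98 260
211 ....................oo.ooooo.........
212 ....................oooo####o........
213 ..............------########o........
214 .....---------------########o........
215 ---------------------#######o........
216 ---------------------########........
217 --------------------#########o.......
218 ---------------------########o.......
219 --------------------##########.......
220 --------------------##########.......
221 ---------------------#########o......
222 ---------------------##########......
223 ---------------------##########o.....
224 ---------------------##########o.....
225 ---------------------##########o.....
226 ----------------------##########.....
227 ----------------------##########o....
228 ----------------------##########o....
229 ----------------------###########....
230 ----------------------###########....
231 ----------------------###########o...
232 ----------------------############...
233 ----------------------############...
234 ---------------------#############...
235 ---------------------#############o..
[... 434 characters left out ...]
----------------###########.
247 ...----------------------###########.
248 ....---------------------###########.
249 ....---------------------###########.
250 .....--------------------###########.
251 .....---------------------##########o
252 ......--------------------##########.
253 ......-------------------###########.
254 ......-----------------#############o
255 .......-#####--------###############.
256 .......--###########################o
257 ........-###########################o
258 ........--##########################o
259 .........-########################--.
260 .........-###############-----------.
261 .........--######----------..........
262 ..........--------...................
```

The outline predicted for an upright foot matches the mask along the right and bottom edges, with the foot's centre about 0.21 m up. Handing in.

```bash
python3 -c "
from cell import bot
print(bot.job_done())"
```

```text
the job is handed in; nothing more can be done
None
```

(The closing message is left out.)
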